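# Pack a four-praline gift box and put its lid on

## Task

Pack the slim gift box with the four pralines lying loose on the counter, one to a compartment, twisted ends pointing along the row. As you look at it from the robot: gold in the left end, brown next to the right of the gold, silver in the right end, and red between the brown and the silver. Then put the lid on, fully down all round, and leave the other things on the counter where they stand.

Things in the scene. Friction and masses are not known exactly. Their poses are not given: they have to be found in the camera images.
- gift_box: open gift box: dark brown base board 57 x 243 x 3 mm with a cream tray 42 x 228 mm, rim 12 mm above the counter; cross walls 9 mm high part it into four compartments along its y, each 38 (x) by 54 mm (y), floor 4 mm above the counter. Origin: middle of the underside; compartment centres at y = +84, +28, -28, -84 mm; +y is its left end seen from the robot (yaw within 15 degrees). It is fixed
- lid: loose lid of the gift box, dark brown with gold foil border, lying open side down as it goes on: 57 wide (x), 243 long (y), 30 mm high, walls 2.5 mm, about 0.1 kg. Origin: middle of its lower edge plane, z up. It fits over the cream tray with 5 mm play all round and rests on the base board (3 mm up). Grip it across its 57 mm width. Either way round fits
- praline_gold: gold foil praline, lying loose on the counter: a ball 22 x 24 x 22 mm (grip it across the 24 mm, along its y) with a fan-shaped twist of thin wrapper at each end, 53 mm tip to tip along its x axis; about 20 g; origin at the middle of its underside, z up
- praline_brown: brown foil praline, lying loose on the counter: a ball 22 x 24 x 22 mm (grip it across the 24 mm, along its y) with a fan-shaped twist of thin wrapper at each end, 53 mm tip to tip along its x axis; about 20 g; origin at the middle of its underside, z up
- praline_red: bright red foil praline, lying loose on the counter: a ball 22 x 24 x 22 mm (grip it across the 24 mm, along its y) with a fan-shaped twist of thin wrapper at each end, 53 mm tip to tip along its x axis; about 20 g; origin at the middle of its underside, z up
- praline_silver: silver-grey foil praline, lying loose on the counter: a ball 22 x 24 x 22 mm (grip it across the 24 mm, along its y) with a fan-shaped twist of thin wrapper at each end, 53 mm tip to tip along its x axis; about 20 g; origin at the middle of its underside, z up
- tongs: steel sweet tongs, 45 x 241 x 18 mm, lying beside the wooden praline tray; a bystander to leave alone
- ribbon_gold: flat-lying spool of gold ribbon, 64 mm across, 26 mm high; a bystander to leave alone
- carton_small: small upright cream carton, 41 x 50 x 82 mm; a bystander to leave alone

How it is judged (in metres and radians):
At the end, for the whole second after the job is handed in: from the left: gold, brown, red, silver, each lying flat on the floor of its own compartment, twists within 0.4 rad (23 degrees) of the row; the lid level over them, its lower edge down on the base board (within 3 mm) and square to the box (within 9 mm and 5 degrees); everything let go and still (y of praline_gold in the frame of gift_box between 0.066 and 0.102 m and x of praline_gold in the frame of gift_box between -0.012 and 0.012 m and z of each of praline_gold, praline_brown, praline_red, praline_silver in the frame of gift_box below 0.009 m and angle between the x axis of each of praline_gold, praline_brown, praline_red, praline_silver and the y axis of gift_box, either way round below 0.4 rad and angle between each of praline_gold, praline_brown, praline_red, praline_silver's own z axis and vertical below 0.3 rad and linear speed of each of praline_gold, praline_brown, praline_red, praline_silver, lid below 0.02 m/s and y of praline_brown in the frame of gift_box between 0.01 and 0.046 m and x of praline_brown in the frame of gift_box between -0.012 and 0.012 m and y of praline_red in the frame of gift_box between -0.046 and -0.01 m and x of praline_red in the frame of gift_box between -0.012 and 0.012 m and y of praline_silver in the frame of gift_box between -0.102 and -0.066 m and x of praline_silver in the frame of gift_box between -0.012 and 0.012 m and z of lid in the frame of gift_box between 0 and 0.006 m and horizontal distance between lid and gift_box below 0.009 m and angle between the y axis of lid and the y axis of gift_box, either way round below 0.09 rad and angle between lid's own z axis and vertical below 0.03 rad); the robot touches nothing.
It fails at once if the sweet tongs is pushed more than 20 mm (distance of tongs from where it was at the start of the episode above 0.02 m).
It fails at once if the spool of gold ribbon is pushed more than 20 mm (distance of ribbon_gold from where it was at the start of the episode above 0.02 m).
It fails at once if the small cream carton is pushed more than 20 mm (distance of carton_small from where it was at the start of the episode above 0.02 m).
It also fails if it takes over 102 s, if anything falls off the work surface, if the arm or the gripper's body presses on something with over 40 N, if the wrist force passes 120 N, or if a joint passes its speed limit or range.

## Robot

A 6-joint arm with a two-finger parallel gripper is mounted at the origin on a cart in front of the work surface, level with it; the furniture and walls round the work are solid. World frame = base frame: x ahead of the robot, y to its left, z up, the work surface at z = 0. Lengths are in mm, angles in rad, forces in N, time in s.
With the tool pointing down it reaches from about 350 to 850 mm from the base axis. Payload 8.1 kg.
Tool frame: the origin (TCP) lies at the very end of the fingers, on their centre line; the grasp point (between the pads) lies 19 mm behind it (ctrl.grip_point_offset is the distance from the TCP to the grasp point, in mm); z points along the fingers, x is the direction in which the jaws open and shut, and the axes are right-handed (so a half turn about z gives the same grasp; the last joint's range is limited). The gripper opens to 93 mm and grips with 3 to 60 N. Pads are 15 mm wide; open, the fingers measure 128 mm over their backs; the gripper's body (75 mm by 188 mm) begins 65 mm behind the grasp point.
Start: joints at [-1.194, 0.13, 1.488, -0, 1.523, -0.085], TCP at [267.356, -537.146, 191.835] pointing down, gripper open.
Joint ranges: [-2.96, 2.96], [-0.89, 2.26], [0.02, 2.5], [-1.34, 4.48], [0, 2.73], [-2.66, 2.66]. Speed limits (rad/s): [2.39, 2.39, 2.79, 3.14, 3.14, 3.14].

## Interface

Orientations are given as a rotation vector (axis times angle).
In Python, from cell import ctrl, kin, viewer, ticket, regions_of, pinpoint gives the robot as it stands. The module is installed in compiled form; this text tells all that it offers. Calls block until the motion is done:
- ctrl.move_to(position, orientation): joint-space move of the TCP to a pose.
- ctrl.move_straight(position, orientation=None, vel=150): straight line of the TCP; orientation=None keeps the orientation; vel is the mean speed in mm/s.
- ctrl.goto_joints(angles): joint-space move.
- ctrl.command_gripper(opening, grasp_force=None): finger opening in mm; grasp_force is the grip in N (None keeps the last); returns when the fingers have stopped.
- ctrl.pause(seconds).
- kin.ik(position, orientation): joint angles nearest the present ones, or None.
- ctrl.get_state(): the state.
- viewer.snapshot(name): name is "side" or "top"; returns the picture (480x640x3 uint8, blue, green, red); there is no depth.
- viewer.camera_params(name): a dict with "mtx" (3x3 intrinsics, pixels), "k1" (the pictures are not rectified: a ray, as slopes to the right and down, at radius r is drawn at 1 + k1 r^2 times it, then the intrinsics apply), "origin" and "attitude" of the camera in the world. Camera axes: x right, y down, z forward; pixel columns grow to the right and rows downward; lengths in mm; the calibration is good to about 2 mm. A picture is of the moment at which its call begins. camera_params takes no time and is no camera call.
A pose or a line that the arm cannot do raises ctrl.PlanningError and nothing moves.
- ticket.hand_in(): hands the job in, once; it reports no verdict.
Trained networks look in the newest picture that a camera, given by its name, has taken for a name from the list of things; names that differ only in an ending like _2 or _b are one class to them, and where a whole thing is asked for, a point or a joint stands for the part that bears it (a point fixed in the world has none). Each returns a list of dicts, best first, with "conf" (0 to 1); they miss things now and then, are a little off and sometimes report something else, mostly with a low value. They report only what shows in the picture. A call takes as long as a camera call.
- regions_of(camera, label): "region" (480x640 bool, what is visible of it) and "position" ([column, row] in pixels, amid what is visible of it).
- pinpoint(camera, label): "position" ([column, row] in pixels: a listed point, or the origin of a listed thing).
The state is a dict: "time_s": time; "q": joint angles; "qvel": joint speeds; "joint_efforts": joint torques, N m; "eef_pos": TCP position; "tool_rot": TCP orientation; "wrist_force": force on the tool from outside, world axes, zero at the start; "ft_torque": the same for the moment, N m; "grip_width": finger opening in mm.
Only numpy, scipy, OpenCV 4.12 (cv2) and the standard library are available. Lean on these libraries where they do the work, as an engineer would, in place of code of your own. Each camera call takes 0.05 s, during which the arm holds its last target.

## Working session

There is one attempt and no reset: what is moved stays moved. The work goes in short steps, each a Python script; the robot and the scene stay as the last script left them, time stands still between calls to the robot, and variables do not carry over. Pictures are saved under pics/ and viewed, and the job is handed in when it is done.

```bash
mkdir -p pics; ls; python3 - <<'E'
from cell import ctrl, kin, viewer, ticket, regions_of, pinpoint
import cv2, numpy as np
for n in("top","side"):
    cv2.imwrite(f"pics/{n}0.png",viewer.snapshot(n)); p=viewer.camera_params(n)
    print(n,p)
s=ctrl.get_state();print(s)
E
```

```text
pics
top {'mtx': array([[485.82922366,   0.        , 321.85484333],
       [  0.        , 485.82922366, 243.70098348],
       [  0.        ,   0.        ,   1.        ]]), 'k1': -0.034703093643193364, 'origin': array([ 405.23795794,   56.08175861, 1344.30300247]), 'attitude': array([-2.11134409,  2.17090972, -0.17279529])}
side {'mtx': array([[548.63268754,   0.        , 315.75002532],
       [  0.        , 548.63268754, 235.85445228],
       [  0.        ,   0.        ,   1.        ]]), 'k1': -0.10900439248851806, 'origin': array([ 515.43602798, 1108.78596619, 1019.51068414]), 'attitude': array([-0.11266995,  2.85282671, -1.22192814])}
{'time_s': 0.1, 'q': array([-1.19438027e+00,  1.31112716e-01,  1.48915944e+00, -2.69975977e-05,
        1.52302759e+00, -8.53872316e-02]), 'qvel': array([-0.00212146, -0.00122114, -0.00271729,  0.00017473, -0.00080462,
       -0.00127673]), 'joint_efforts': array([ 1.82370317e-03, -5.61342716e+01, -4.93094873e+01,  7.70314015e-02,
        2.92333681e-02, -1.18564887e-05]), 'eef_pos': array([ 267.14510808, -536.61077284,  190.88224053]), 'tool_rot': array([-2.67002638e+00,  1.65356924e+00,  2.17560415e-03]), 'wrist_force': array([-0.81860377, -0.46693837, -0.34979667]), 'ft_torque': array([ 0.04206126,  0.00401803, -0.03326244]), 'grip_width': 92.8294317145691}
```

View pics/top0.png

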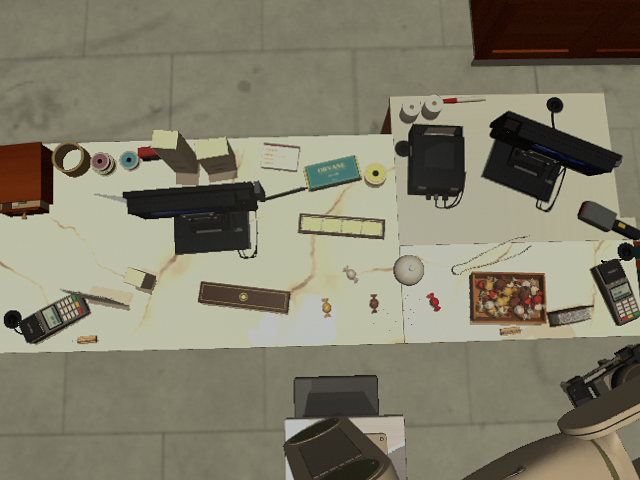

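View pics/side0.png

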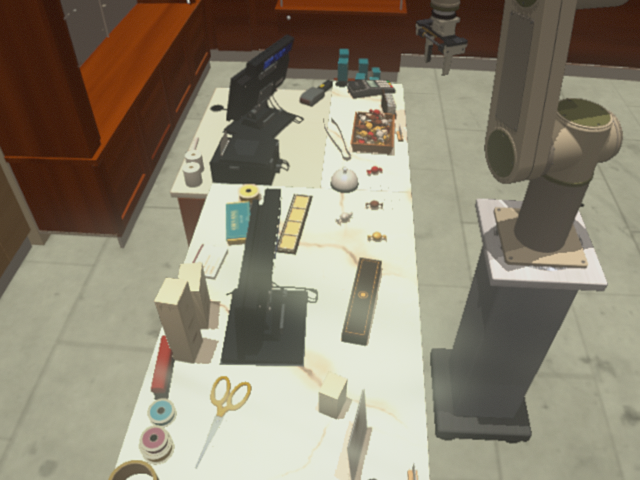

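```bash
cat > h.py <<'E'
from cell import ctrl, kin, viewer, ticket, regions_of, pinpoint
import cv2, numpy as np
from scipy.spatial.transform import Rotation as R
P={n:viewer.camera_params(n) for n in("top","side")}
def px2w(cam,px,z):
    p=P[cam]; d=np.array([p["k1"],0,0,0.])
    px=np.asarray(px,float).reshape(-1,1,2)
    r=cv2.undistortPoints(px,p["mtx"],d).reshape(-1,2)
    v=np.c_[r,np.ones(len(r))]@R.from_rotvec(p["attitude"]).as_matrix().T
    o=p["origin"]; return o+v*((z-o[2])/v[:,2])[:,None]
def w2px(cam,X):
    p=P[cam]; Rm=R.from_rotvec(p["attitude"]).as_matrix().T
    return cv2.projectPoints(np.asarray(X,float).reshape(-1,1,3),cv2.Rodrigues(Rm)[0],-Rm@p["origin"],p["mtx"],np.array([p["k1"],0,0,0.]))[0].reshape(-1,2)
def down(yaw):  # tool pointing down, jaw axis x at yaw
    return (R.from_euler('z',yaw)*R.from_euler('x',np.pi)).as_rotvec()
def axis_of(region,cam,z):
    v,u=np.nonzero(region); w=px2w(cam,np.c_[u,v],z)[:,:2]
    c=w.mean(0); l,V=np.linalg.eigh(np.cov((w-c).T)); a=V[:,1]
    rect=cv2.minAreaRect(w.astype(np.float32))
    return c,np.arctan2(a[1],a[0]),np.sqrt(l),rect
E
python3 - <<'E'
from h import *
im=viewer.snapshot("top"); ims=viewer.snapshot("side")
Z=dict(gift_box=3,lid=30,praline_gold=11,praline_brown=11,praline_red=11,praline_silver=11,ribbon_gold=13,carton_small=82,tongs=9)
for n,z in Z.items():
  for cam in("top","side"):
    rs=regions_of(cam,n); ps=pinpoint(cam,n)
    for r in rs[:2]:
        c,a,l,rect=axis_of(r["region"],cam,z)
        print(n,cam,round(r["conf"],2),r["region"].sum(),"c",c.round(1),"ang",round(np.degrees(a),1),"l",l.round(1),"rect",np.round(rect[0],1),np.round(rect[1],1),round(rect[2],1))
    for p in ps[:2]: print("   pin",round(p["conf"],2),np.round(p["position"],1),px2w(cam,p["position"],0).round(1))
cv2.imwrite("pics/z1.png",cv2.resize(im[200:340,180:460],(800,400),interpolation=cv2.INTER_CUBIC))
cv2.imwrite("pics/z2.png",cv2.resize(ims[140:350,210:410],(571,600),interpolation=cv2.INTER_CUBIC))
E
```

```text
gift_box top 0.85 1752 c [667.9  -8.4] ang 84.7 l [16.8 70.2] rect [669.   -7.3] [243.   59.8] 84.3
   pin 0.59 [337.1 226.4] [[666.4   3.6   0. ]]
gift_box side 0.71 1273 c [6.707e+02 1.000e-01] ang 84.6 l [16.6 71.5] rect [670.3  -6.7] [251.3  59. ] 84.2
gift_box side 0.29 1017 c [533.4 518.5] ang 85.4 l [14.5 27.4] rect [533.  517.7] [100.2  59.3] 72.3
   pin 0.84 [292.9 220.7] [[674.7 -13.3   0. ]]
   pin 0.18 [249.6 199.6] [[810.4 -94.8   0. ]]
lid top 0.75 1889 c [475.7 263.7] ang 81.8 l [16.3 69.9] rect [475.9 263.7] [242.5  57.9] 81.8
   pin 0.74 [246.2 301. ] [[464.3 260.5   0. ]]
   pin 0.66 [338.3 226.2] [[6.669e+02 2.000e-01 0.000e+00]]
lid side 0.86 2105 c [478.9 283.2] ang 82.1 l [16.4 75.5] rect [477.4 275. ] [263.8  59.7] 82.0
   pin 0.62 [363.2 300.2] [[474.8 257.4   0. ]]
praline_gold top 0.54 85 c [442.4  41.7] ang -173.4 l [ 4.8 12.1] rect [442.4  41.8] [45.9 20.4] 19.1
   pin 0.65 [328.7 305.1] [[446.9  33.9   0. ]]
   pin 0.51 [377.3 238.9] [[441.1  41.9   0. ]]
praline_brown top 0.48 114 c [449.4 -88.1] ang 178.7 l [ 5.5 13.1] rect [449. -87.] [21.9 48.9] 87.4

[... 1331 characters left out ...]
mall top 0.74 472 c [526.8 527.8] ang 72.6 l [12.3 21.7] rect [527.4 528.3] [76.9 45.4] 72.6
carton_small top 0.28 138 c [447.3 -81.3] ang 178.9 l [ 5.9 12.9] rect [447.8 -80.7] [23.3 48.9] 87.4
   pin 0.68 [141.1 280.8] [[527.7 553.2   0. ]]
carton_small side 0.95 1059 c [531.4 564.4] ang 85.8 l [14.2 24.9] rect [531.6 563.9] [91.8 56.6] 70.7
carton_small side 0.43 340 c [796.4 -28.3] ang 100.7 l [16.1 20.1] rect [795.9 -26.2] [59.5 79.6] 10.7
   pin 0.72 [331.7 405.8] [[533.2 543.4  -0. ]]
   pin 0.61 [489.5 256.3] [[ 569.5 -420.9    0. ]]
tongs side 0.46 121 c [ 566.8 -398.3] ang 103.9 l [12.4 85.1] rect [ 576.9 -417.7] [ 45.4 252.7] 15.4
   pin 0.52 [339.6 136.1] [[ 566.1 -445.4    0. ]]
```

View pics/z1.png

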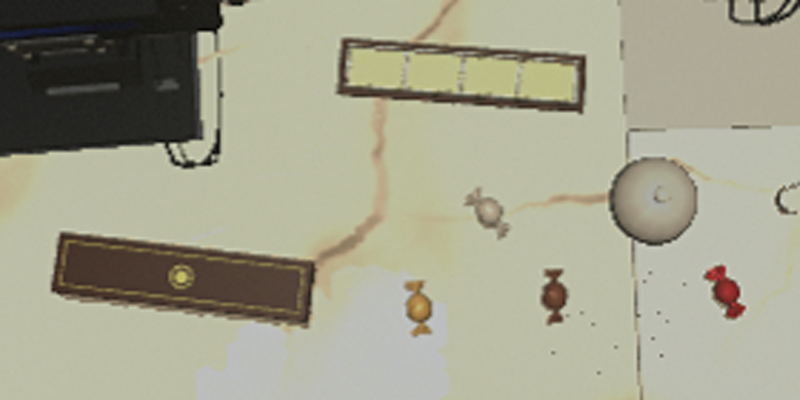

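View pics/z2.png

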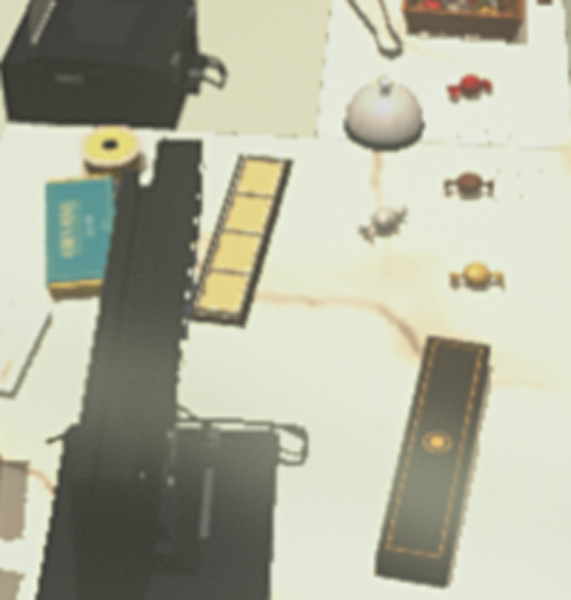

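```bash
python3 - <<'E'
from h import *
im=viewer.snapshot("top"); ims=viewer.snapshot("side")
# overlay models
def poly(img,cam,c,yaw,w,l,z,col,S,o):
    q=np.array([[w/2,l/2],[w/2,-l/2],[-w/2,-l/2],[-w/2,l/2]]); ca,sa=np.cos(yaw),np.sin(yaw)
    q=q@np.array([[ca,sa],[-sa,ca]])+c
    p=w2px(cam,np.c_[q,np.full(4,z)]); cv2.polylines(img,[np.round((p-o+.5)*S*8).astype(int)],True,col,1,cv2.LINE_AA,3)
def crop(im,o,wh,S): return cv2.resize(im[o[1]:o[1]+wh[1],o[0]:o[0]+wh[0]],None,fx=S,fy=S,interpolation=cv2.INTER_CUBIC)
B=(np.array([669,-7.]),np.radians(-5.6)); L=(np.array([475.9,263.7]),np.radians(-8.2))
for cam,I,o,wh,S,f in(("top",im,(110,170),(290,150),2.75,"o1"),("side",ims,(200,180),(200,180),3.3,"o2")):
    g=crop(I,o,wh,S); 
    poly(g,cam,*B,57,243,3,(0,0,255),S,np.array(o)); poly(g,cam,*B,42,228,12,(255,0,0),S,np.array(o))
    poly(g,cam,*L,57,243,30,(0,0,255),S,np.array(o)); poly(g,cam,*L,57,243,0,(255,0,0),S,np.array(o))
    cv2.imwrite(f"pics/{f}.png",g)
E
```

```text
(no output)
```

View pics/o1.png

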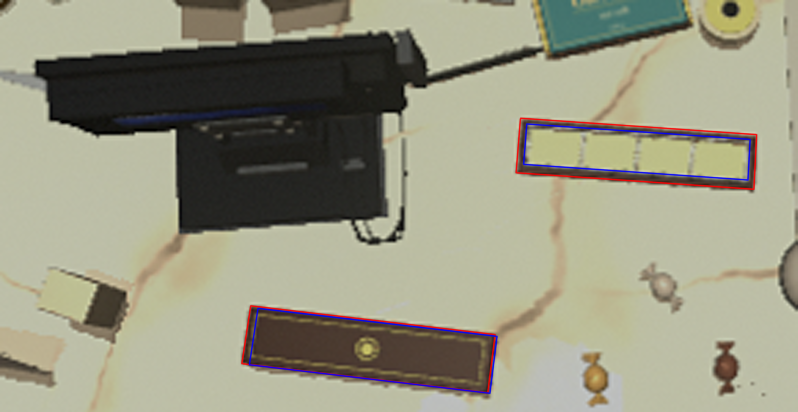

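View pics/o2.png

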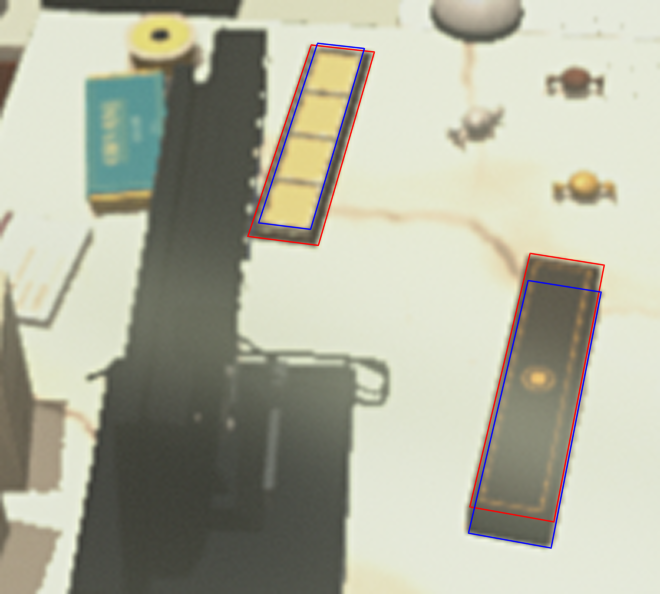

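```bash
cat > ov.py <<'E'
from h import *
def pral(g,cam,c,a,S,o,z0=0):
    d=np.array([np.cos(a),np.sin(a)])
    t=np.linspace(0,2*np.pi,40)
    # sphere outline approx: circle facing camera
    C=np.array([*c,z0+11.]); v=C-P[cam]["origin"]; v/=np.linalg.norm(v)
    u1=np.cross(v,[0,0,1]);u1/=np.linalg.norm(u1);u2=np.cross(v,u1)
    pts=C+11.3*(np.cos(t)[:,None]*u1+np.sin(t)[:,None]*u2)
    q=lambda X:np.round((w2px(cam,X)-np.array(o)+.5)*S*8-4).astype(int)
    cv2.polylines(g,[q(pts)],True,(255,0,0),1,cv2.LINE_AA,3)
    e=np.array([C+np.r_[d*26.5,0],C-np.r_[d*26.5,0]])
    cv2.polylines(g,[q(e)],False,(0,255,0),1,cv2.LINE_AA,3)
def show(im,items,hw=16,S=12,z0=0):
    rows=[]
    for cam in("top","side"):
        r=[]
        for c,a in items:
            p=w2px(cam,[[*c,z0+11]])[0]; o=np.round(p).astype(int)-hw
            g=cv2.resize(im[cam][o[1]:o[1]+2*hw,o[0]:o[0]+2*hw],None,fx=S,fy=S,interpolation=cv2.INTER_NEAREST)
            pral(g,cam,c,a,S,o,z0); r.append(g)
        rows.append(np.hstack(r))
    return np.vstack(rows)
E
python3 - <<'E'
from ov import *
im={n:viewer.snapshot(n) for n in("top","side")}
for n in im: cv2.imwrite(f"pics/raw_{n}.png",im[n])
rd=np.radians
it=[((442.4,41.7),rd(6.6)),((449.4,-88.1),rd(-1.3)),((448.2,-253.4),rd(22)),((533.3,-26.6),rd(37.8))]
cv2.imwrite("pics/p1.png",show(im,it,16,6.2))
E
```

```text
(no output)
```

View pics/p1.png

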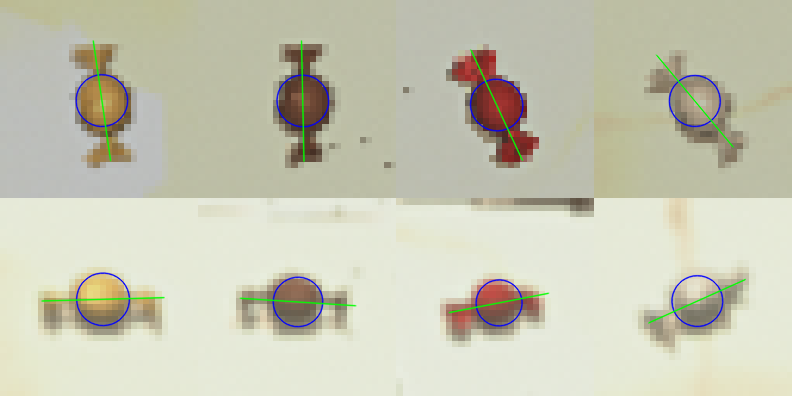

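```bash
cat > seg.py <<'E'
from ov import *
def segfit(img,cam,c0,hw=15,z=11):
    p=w2px(cam,[[*c0,z]])[0]; o=np.round(p).astype(int)-hw
    K=6
    crop=img[o[1]:o[1]+2*hw+1,o[0]:o[0]+2*hw+1]
    lab=cv2.cvtColor(crop.astype(np.float32)/255,cv2.COLOR_BGR2LAB)
    bg=np.median(np.r_[lab[:3].reshape(-1,3),lab[-3:].reshape(-1,3)],0)
    d=np.linalg.norm(lab-bg,axis=2); d8=np.clip(d*4,0,255).astype(np.uint8)
    t,m=cv2.threshold(d8,0,255,cv2.THRESH_OTSU)
    t=min(t,d8.max()*.35); m=(d8>t).astype(np.uint8)
    n,lb,st,ce=cv2.connectedComponentsWithStats(m,connectivity=8)
    k=lb[hw,hw] or 1+np.argmax(st[1:,4])
    v,u=np.nonzero(lb==k)
    w=px2w(cam,np.c_[u,v]+o,z)[:,:2]; c=w.mean(0); l,V=np.linalg.eigh(np.cov((w-c).T)); a=np.arctan2(*V[::-1,1])
    a=(a+np.pi/2)%np.pi-np.pi/2
    ax=V[:,1]; s=(w-c)@ax; mid=c+ax*(s.max()+s.min())/2
    return c,np.degrees(a),len(u),mid,s.max()-s.min()
E
python3 - <<'E'
from seg import *
im={n:cv2.imread(f"pics/raw_{n}.png") for n in("top","side")}
N=["gold","brown","red","silver"]
it=[((442.4,41.7),6.6),((449.4,-88.1),-1.3),((448.2,-253.4),22),((533.3,-26.6),37.8)]
out=[]
for n,(c,a) in zip(N,it):
    for cam in("top","side"):
        r=segfit(im[cam],cam,c); print(n,cam,r[0].round(1),round(r[1],1),r[2],r[3].round(1),round(r[4],1))
        if cam=="top": out.append((r[0],np.radians(r[1])))
cv2.imwrite("pics/p2.png",show(im,out,16,6.2))
E
```

```text
gold top [440.6  41.6] 6.6 121 [440.8  41.6] 50.9
gold side [443.9  45.7] 5.6 138 [444.2  45.8] 51.0
brown top [448.7 -88.6] -1.4 119 [447.5 -88.6] 51.5
brown side [451.6 -85.3] 7.9 112 [452.  -85.3] 49.5
red top [ 447.7 -252.8] 24.1 135 [ 447.  -253.1] 51.7
red side [ 451.4 -247.7] 43.2 99 [ 453.1 -246.2] 55.2
silver top [529.5 -27.8] 39.0 116 [528.8 -28.4] 51.2
silver side [533.9 -19.1] 42.6 97 [531.6 -21.2] 57.1
```

View pics/p2.png

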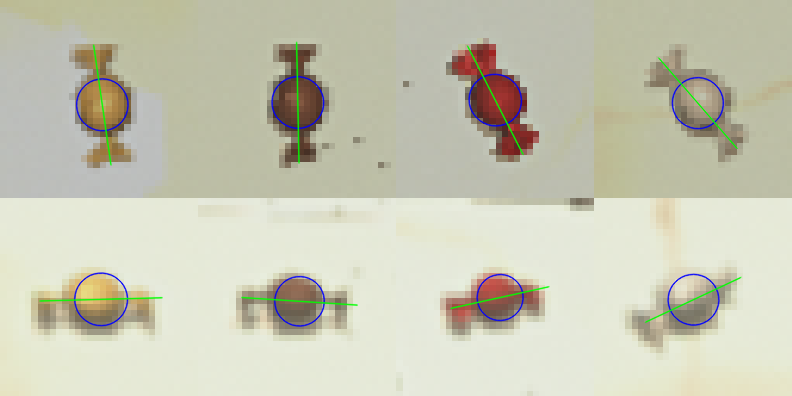

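```bash
cat > act.py <<'E'
from seg import *
BC=np.array([669.7,-7.]); BY=np.radians(-5.6)
def b2w(x,y):
    ca,sa=np.cos(BY),np.sin(BY); return BC+np.array([ca*x-sa*y,sa*x+ca*y])
def st(m=""):
    s=ctrl.get_state(); print(m,"t",round(s["time_s"],2),"p",s["eef_pos"].round(1),"w",round(s["grip_width"],1),"F",s["wrist_force"].round(1)); return s
def best(pos,yaw):
    c=[]
    q0=ctrl.get_state()["q"]
    for y in(yaw,yaw+np.pi):
        q=kin.ik(pos,down(y))
        if q is not None: c.append((np.abs(np.array(q)-q0).max()+0.3*abs(q[5]),y))
    return min(c)[1]
def pick(c,a,z=7,up=70,op=50):
    y=best([*c,up],a+np.pi/2)
    ctrl.move_to([*c,up],down(y)); ctrl.command_gripper(op,10)
    ctrl.move_straight([*c,z],vel=120); st("pre")
    ctrl.command_gripper(0,10); s=st("grip")
    ctrl.move_straight([*c,up],vel=200); st("up")
def place(by,z=13.5,up=70,op=44,bx=0,dyaw=0):
    c=b2w(bx,by); y=best([*c,up],BY+dyaw)
    ctrl.move_to([*c,up],down(y)); st("above")
    ctrl.move_straight([*c,z],vel=120); st("down")
    ctrl.command_gripper(op); st("rel")
    ctrl.move_straight([*c,up],vel=200); st("up")
E
python3 - <<'E'
from act import *
pick((442.3,42.5),np.radians(6.5))
im={n:viewer.snapshot(n) for n in("top","side")}
for n in im: cv2.imwrite(f"pics/h1_{n}.png",im[n])
s=ctrl.get_state()
cv2.imwrite("pics/h1z.png",show(im,[((442.3,42.5),np.radians(6.5))],30,9,s["eef_pos"][2]-7))
E
```

```text
pre t 5.94 p [442.6  42.5   7.4] w 50.0 F [ 0.4 -0.  -0.1]
grip t 6.86 p [442.3  42.5   7. ] w 0.6 F [-0.7  0.3 -0.5]
up t 7.33 p [443.   42.5  70.6] w 0.2 F [ 0.3  0.9 -0.2]
```

View pics/h1z.png

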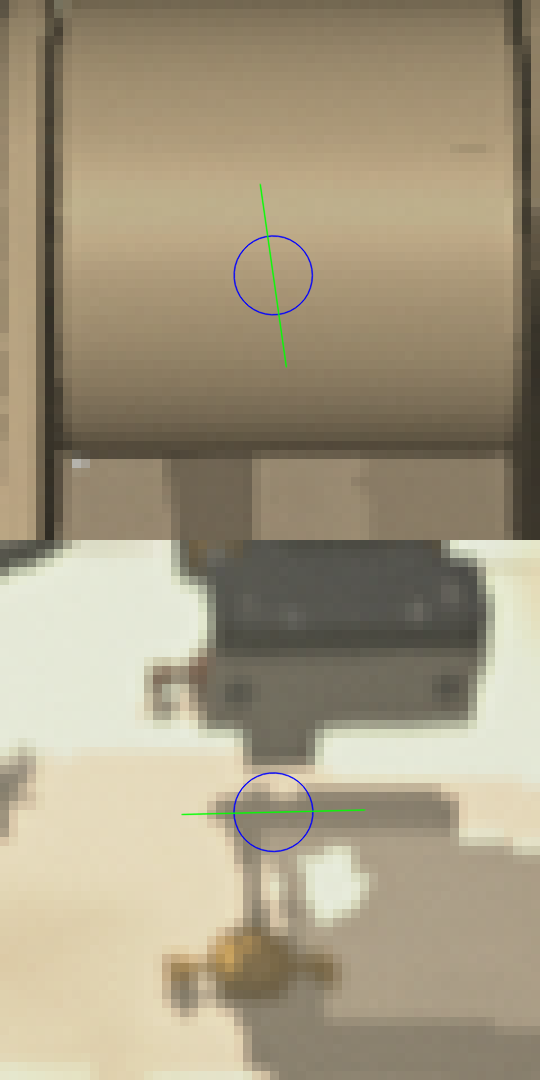

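```bash
python3 - <<'E'
from act import *
ctrl.command_gripper(50)
im={n:viewer.snapshot(n) for n in("top","side")}
print(st()["eef_pos"])
I=im["side"]; 
tcp=w2px("side",[[443,42.5,z] for z in(70.6,89.6)])
d=np.array([-np.sin(np.radians(6.5)),np.cos(np.radians(6.5)),0])
tips=w2px("side",[np.array([443,42.5,70.6])+s*25*d for s in(1,-1)]); print(tcp,tips)
o=np.array([330,150]); g=cv2.resize(I[150:270,330:450],None,fx=5,fy=5,interpolation=cv2.INTER_CUBIC)
for p in np.r_[tcp,tips]: cv2.circle(g,tuple(np.round((p-o+.5)*5).astype(int)),3,(0,0,255),-1)
cv2.imwrite("pics/h2.png",g)
r=segfit(I,"side",(442,42)); print(r)
E
```

```text
t 8.47 p [442.3  42.5  70. ] w 50.0 F [-0.2 -0.2 -0.1]
[442.32164584  42.49724017  70.01930092]
[[378.54655388 219.39231503]
 [379.09159483 213.8825424 ]] [[379.67608498 225.91720535]
 [377.44358613 213.032518  ]]
(array([452.92331123,  48.67030104]), np.float64(-77.4030001657613), 634, array([454.58153999,  41.24998695]), np.float64(121.29114904964909))
```

View pics/h2.png

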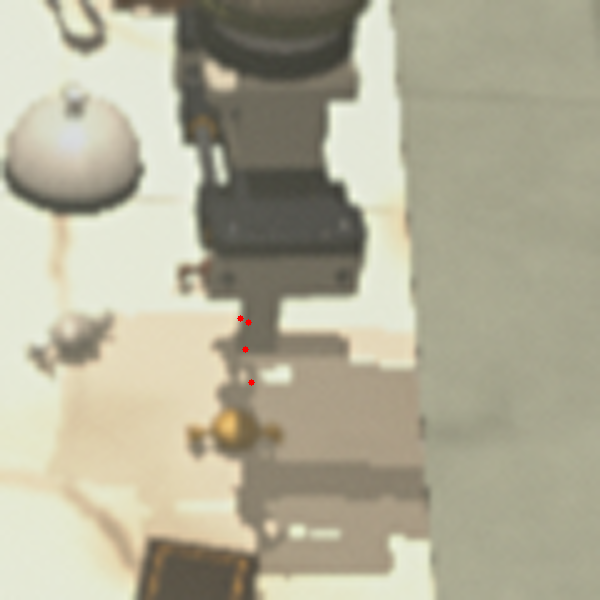

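```bash
python3 - <<'E'
from act import *
p=[500,60,150]; y=best(p,0.0)
ctrl.move_to(p,down(y))
im={n:viewer.snapshot(n) for n in("top","side")}
s=st(); print(s["tool_rot"])
I=im["side"]; e=s["eef_pos"]
X=[e+[sx*(25+k),0,dz] for sx in(1,-1) for k in(0,17.5) for dz in(0,19)]+[e]
t=w2px("side",X); print(t[-1])
o=np.round(t[-1]).astype(int)-[50,80]; g=cv2.resize(I[o[1]:o[1]+120,o[0]:o[0]+100],None,fx=5,fy=5,interpolation=cv2.INTER_CUBIC)
cv2.imwrite("pics/h3a.png",g.copy())
for p in t: cv2.circle(g,tuple(np.round((p-o+.5)*5).astype(int)),2,(0,0,255),-1)
cv2.imwrite("pics/h3.png",np.hstack([g,cv2.resize(I[150:270,330:390],(300,600),interpolation=cv2.INTER_CUBIC)]))
cv2.imwrite("pics/h3top.png",im["top"]); cv2.imwrite("pics/h3side.png",I)
E
```

```text
t 9.85 p [499.6  60.  149.6] w 50.0 F [-0.1 -0.5 -0.1]
[-3.14158504e+00  1.57528852e-03  1.00334389e-03]
[357.97928845 199.13656485]
```

View pics/h3.png

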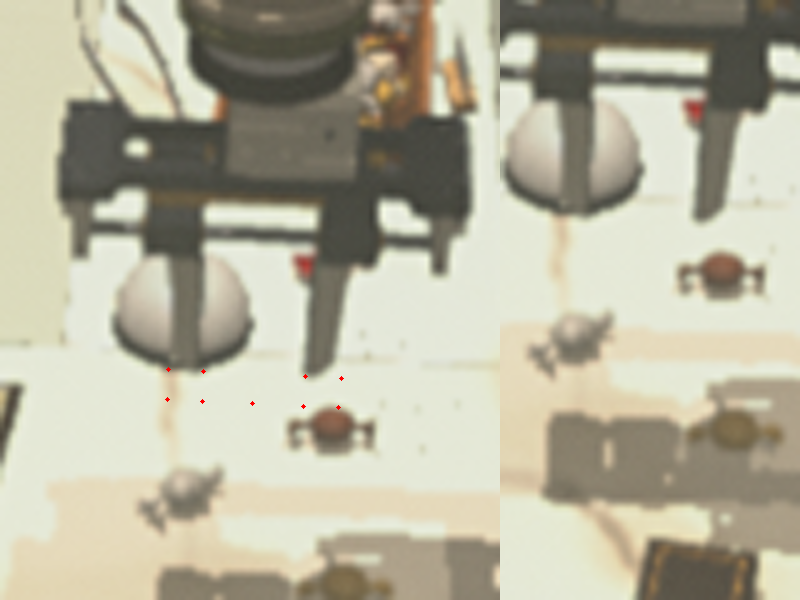

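```bash
python3 - <<'E'
from act import *
ctrl.command_gripper(24)
ctrl.move_straight([500,60,8],vel=250); s0=st()
z=8
while z>-25:
    z-=3
    ctrl.move_straight([500,60,z],vel=40); s=st()
    if s["wrist_force"][2]-s0["wrist_force"][2]>4: break
cv2.imwrite("pics/c1.png",viewer.snapshot("side")[140:290,280:430].repeat(4,0).repeat(4,1))
ctrl.move_straight([500,60,z+6],vel=60)
E
```

```text
t 11.21 p [500.8  60.    9.1] w 24.2 F [ 1.3 -0.1  0.2]
 t 11.46 p [501.3  60.1   6.5] w 23.8 F [ 0.3  0.1 -0.3]
 t 11.71 p [499.9  60.    2. ] w 24.1 F [ 0.6  0.2 -0.4]
 t 11.96 p [499.7  60.   -1.3] w 24.1 F [ 0.3 -0.4  0.1]
 t 12.21 p [499.7  60.   -4.3] w 24.0 F [-0.4 -0.6  0.2]
 t 12.46 p [499.8  60.   -7.3] w 23.9 F [-0.2  0.6 -0.1]
 t 12.71 p [499.7  60.  -10.3] w 23.9 F [ 0.1 -0.1 -1.1]
 t 12.96 p [499.8  60.  -13.3] w 23.6 F [-0.1  0.1 -0.4]
 t 13.21 p [499.7  60.  -16.3] w 24.1 F [-0.1 -0.3  0.8]
 t 13.46 p [499.7  60.  -19.3] w 24.3 F [ 0.1  0.  -0.2]
 t 13.71 p [499.8  60.  -22.3] w 24.2 F [-0.2 -0.4  0.4]
 t 13.96 p [499.8  60.  -25.3] w 23.9 F [-0.2  0.4  0.9]
```

View pics/c1.png

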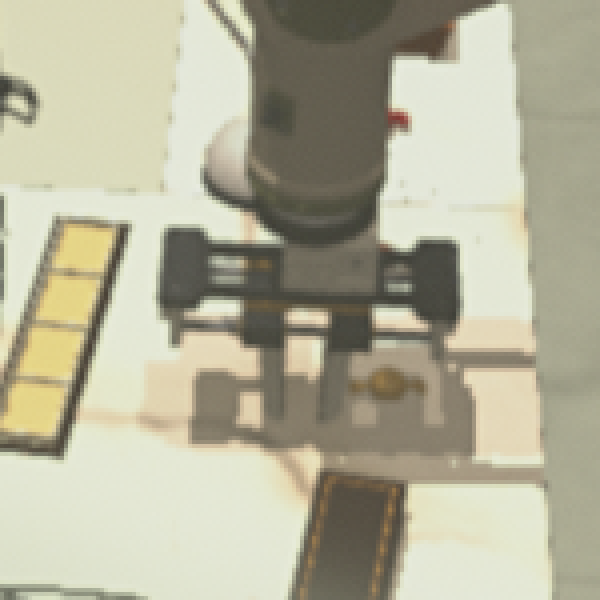

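```bash
python3 - <<'E'
from act import *
for z in(0,5,10,15,20): print(z,px2w("side",[[348.75,244.5],[362.5,244.5]],z).round(1)[:,:2].tolist())
ctrl.move_straight([500,60,-25],vel=100); s0=st()
z=-25
while z>-40:
    z-=2
    try: ctrl.move_straight([500,60,z],vel=30)
    except ctrl.PlanningError as e: print(e); break
    s=st()
    if s["wrist_force"][2]-s0["wrist_force"][2]>3: break
E
```

```text
0 [[516.7, 69.1], [480.3, 66.4]]
5 [[516.7, 74.2], [480.5, 71.5]]
10 [[516.6, 79.3], [480.6, 76.6]]
15 [[516.6, 84.4], [480.8, 81.7]]
20 [[516.6, 89.5], [481.0, 86.8]]
 t 14.51 p [499.2  60.  -25.7] w 24.0 F [-0.7  0.1  0.4]
 t 14.76 p [500.   60.  -26.5] w 24.1 F [-3.8 -1.   8.5]
```

```bash
sed -i 's/z=7,up=70/z=-19,up=30/; s/z=13.5,up=70/z=-12.5,up=30/' act.py; python3 - <<'E'
from act import *
ctrl.move_straight([500,60,20],vel=250)
pick((442.3,42.5),np.radians(6.5))
im=viewer.snapshot("side"); g=im[170:270,320:440]
cv2.imwrite("pics/h4.png",cv2.resize(g,None,fx=5,fy=5,interpolation=cv2.INTER_CUBIC))
E
```

```text
pre t 17.58 p [442.2  42.5 -18.9] w 49.8 F [0.7 0.8 0.1]
grip t 18.12 p [442.8  42.5 -18.5] w 23.6 F [-0.8 -0.6  3.5]
up t 18.51 p [443.2  42.5  30.8] w 23.6 F [ 0.1  0.2 -0.4]
```

View pics/h4.png

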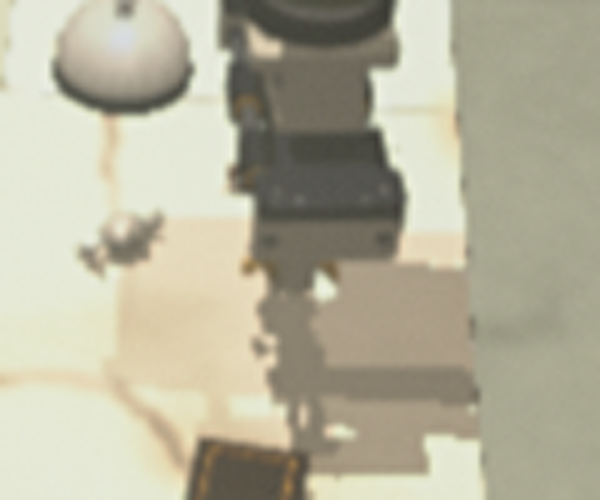

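```bash
python3 - <<'E'
from act import *
place(84)
p=[520,-40,60]; ctrl.move_to(p,down(best(p,np.radians(128))))
st()
im={n:viewer.snapshot(n) for n in("top","side")}
for n in im: cv2.imwrite(f"pics/g1_{n}.png",im[n])
c=b2w(0,84)
cv2.imwrite("pics/g1.png",show(im,[(c,BY+np.pi/2)],30,8,4))
cv2.imwrite("pics/g1b.png",cv2.resize(im["side"][180:270,260:340],None,fx=7,fy=6.5,interpolation=cv2.INTER_CUBIC))
E
```

```text
above t 19.74 p [676.8  76.5  28.9] w 24.0 F [-0.8  0.   0.6]
down t 20.25 p [677.3  76.5 -12.8] w 24.0 F [-0.5 -0.3  0.5]
rel t 20.82 p [677.9  76.6 -12.4] w 43.9 F [-0.4  0.2 -0.2]
up t 21.18 p [679.5  76.7  31.9] w 44.0 F [-0.5  0.4 -1.1]
 t 21.99 p [520.3 -39.7  59.6] w 43.9 F [-0.6  0.1  0.4]
```

View pics/g1.png

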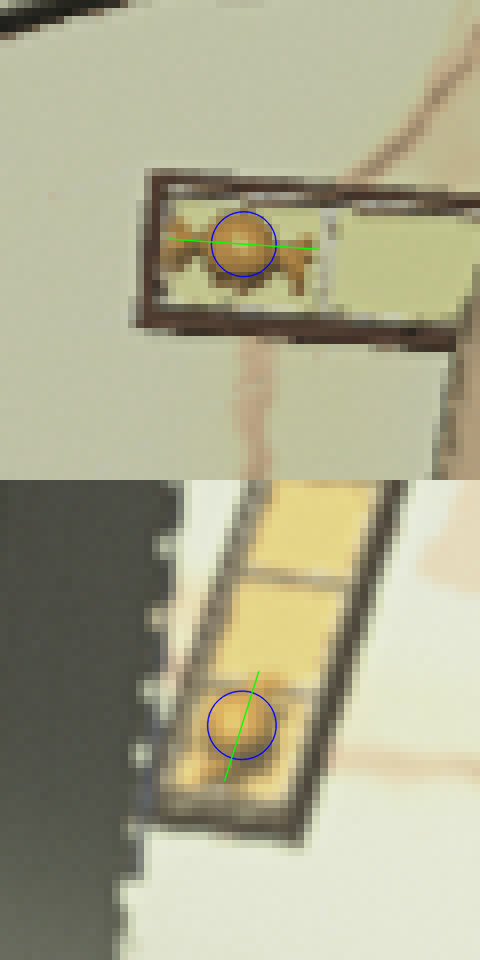

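View pics/g1b.png

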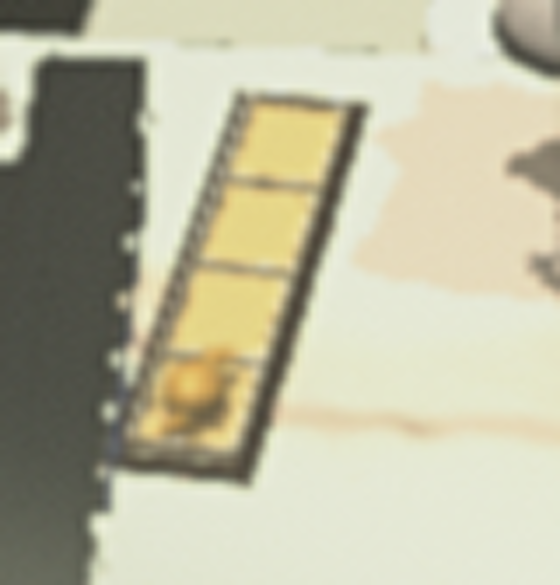

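```bash
python3 - <<'E'
from act import *
pick((531.3,-26),np.radians(39)); place(-85)
pick((450.2,-87.5),np.radians(-1.4)); place(27,up=50)
pick((449.2,-251.5),np.radians(24),up=90)
cv2.imwrite("pics/h5.png",cv2.resize(viewer.snapshot("side")[110:230,300:440],None,fx=5,fy=5,interpolation=cv2.INTER_CUBIC))
E
```

```text
pre t 23.29 p [531.2 -26.1 -18.9] w 49.6 F [ 0.8  0.8 -0. ]
grip t 23.82 p [531.8 -26.1 -18.4] w 23.7 F [-0.   0.   3.6]
up t 24.22 p [532.3 -26.2  31. ] w 23.7 F [ 0.3 -0.1 -0.3]
above t 25.05 p [659.9 -91.1  28.3] w 23.9 F [0.3 0.5 0.6]
down t 25.55 p [660.7 -91.2 -12.9] w 23.7 F [0.7 0.1 0.5]
rel t 26.12 p [661.4 -91.6 -12.4] w 44.4 F [0.2 0.  0.4]
up t 26.48 p [662.9 -91.9  31.8] w 44.1 F [0.4 0.1 0.1]
pre t 28.68 p [450.2 -87.5 -18.9] w 49.6 F [-0.2 -0.3 -0.4]
grip t 29.22 p [450.7 -87.7 -18.5] w 24.0 F [-1.7 -0.7  4.1]
up t 29.61 p [451.1 -87.8  30.8] w 23.8 F [-0.3 -0.1 -0.1]
above t 30.74 p [671.1  19.5  48.7] w 23.9 F [0.2 0.  0.2]
down t 31.41 p [672.2  19.6 -12.6] w 23.9 F [0.4 0.  0.1]
rel t 31.98 p [672.3  19.9 -12.4] w 44.6 F [ 0.7 -1.2 -0.8]
up t 32.44 p [673.3  19.8  51.3] w 44.0 F [ 0.3  0.4 -0.3]
pre t 35.2 p [ 449.9 -252.   -18.2] w 49.7 F [0.5 0.3 0.5]
grip t 35.73 p [ 449.5 -251.7  -18.6] w 24.0 F [0.3 0.1 2.6]
up t 36.42 p [ 448.6 -251.1   88.8] w 23.8 F [-0.1 -0.3  0.9]
```

View pics/h5.png

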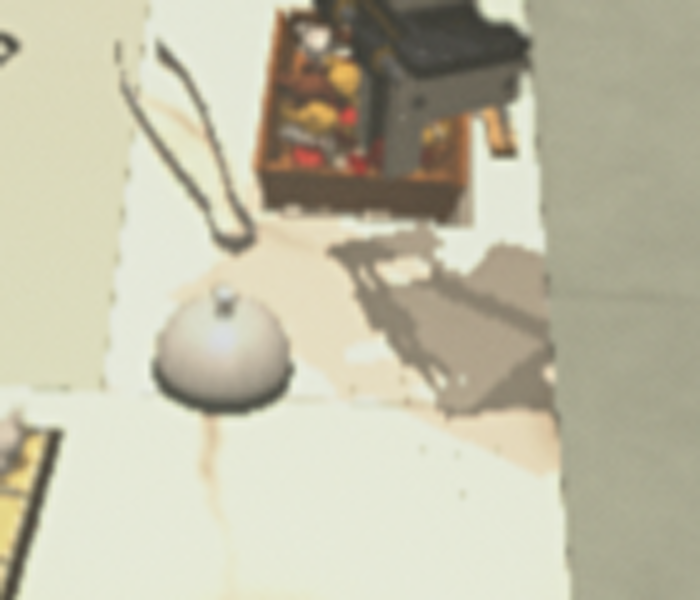

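```bash
python3 - <<'E'
from act import *
place(-29,up=90)
p=[480,200,60]; ctrl.move_to(p,down(best(p,np.radians(-8.2))))
st()
im={n:viewer.snapshot(n) for n in("top","side")}
a=cv2.resize(im["top"][205:245,292:392],None,fx=8,fy=8,interpolation=cv2.INTER_CUBIC)
b=cv2.resize(im["side"][185:260,265:325],None,fx=8,fy=8,interpolation=cv2.INTER_CUBIC)
cv2.imwrite("pics/g2a.png",a);cv2.imwrite("pics/g2b.png",b)
E
```

```text
above t 37.65 p [666.2 -37.   89.5] w 23.8 F [-0.5 -0.3 -0.7]
down t 38.65 p [667.6 -36.  -11.7] w 23.9 F [-0.   0.1 -0.5]
rel t 39.22 p [666.9 -35.8 -12.5] w 44.0 F [0.6 0.2 1. ]
up t 39.88 p [666.3 -35.8  88.9] w 43.7 F [0.7 0.8 0.1]
 t 41.04 p [480.9 199.5  60.2] w 43.7 F [ 0.6 -1.2 -0.2]
```

View pics/g2a.png

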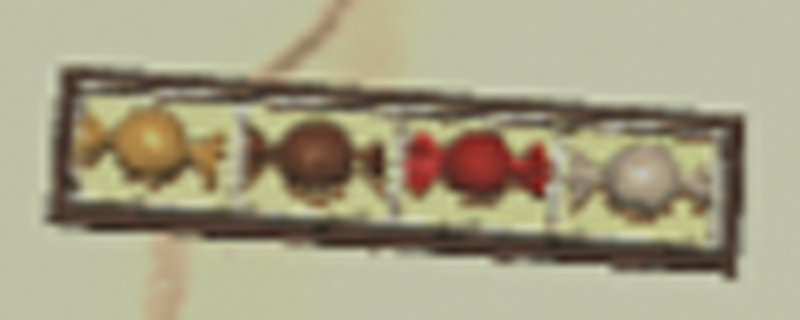

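View pics/g2b.png

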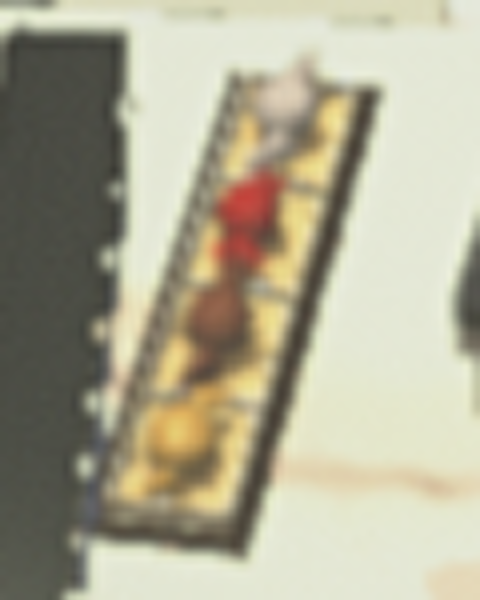

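```bash
python3 - <<'E'
from act import *
c=(476.8,264.0); ya=best([*c,40],np.radians(-8.2))
ctrl.command_gripper(91,20)
ctrl.move_to([*c,40],down(ya))
ctrl.move_straight([*c,-18],vel=100); st("pre")
ctrl.command_gripper(0,25); st("grip")
ctrl.move_straight([*c,40],vel=120); st("up")
yb=ya-np.radians(-8.2)+BY
ctrl.move_straight([500,-7,42],down(yb),vel=200); s=st("mid"); print(s["tool_rot"])
im={n:viewer.snapshot(n) for n in("top","side")}
e=s["eef_pos"]
for cam,o,wh in(("top",(270,230),(140,90)),("side",(270,140),(140,140))):
    S=5 if cam=="top" else 4
    g=cv2.resize(im[cam][o[1]:o[1]+wh[1],o[0]:o[0]+wh[0]],None,fx=S,fy=S,interpolation=cv2.INTER_CUBIC)
    for z in(0,30):
        q=np.array([[28.5,121.5],[28.5,-121.5],[-28.5,-121.5],[-28.5,121.5]]);ca,sa=np.cos(BY),np.sin(BY)
        q=q@np.array([[ca,sa],[-sa,ca]])+e[:2]
        p=w2px(cam,np.c_[q,np.full(4,e[2]+18+z)])
        cv2.polylines(g,[np.round((p-np.array(o)+.5)*S*8).astype(int)],True,(0,0,255) if z else (255,0,0),1,cv2.LINE_AA,3)
    cv2.imwrite(f"pics/l1_{cam}.png",g)
E
```

```text
pre t 43.16 p [477.2 263.9 -17.6] w 91.5 F [ 0.  -0.3  0.2]
grip t 43.8 p [476.9 264.1 -17.8] w 57.1 F [-0.3 -1.2  1.8]
up t 44.43 p [476.5 263.9  39.5] w 56.8 F [-0.  -0.5 -0.9]
mid t 45.94 p [499.8  -6.3  41.8] w 57.0 F [ 0.5  0.9 -1.6]
[-3.13758613e+00  1.52385299e-01  5.33608981e-04]
```

View pics/l1_top.png

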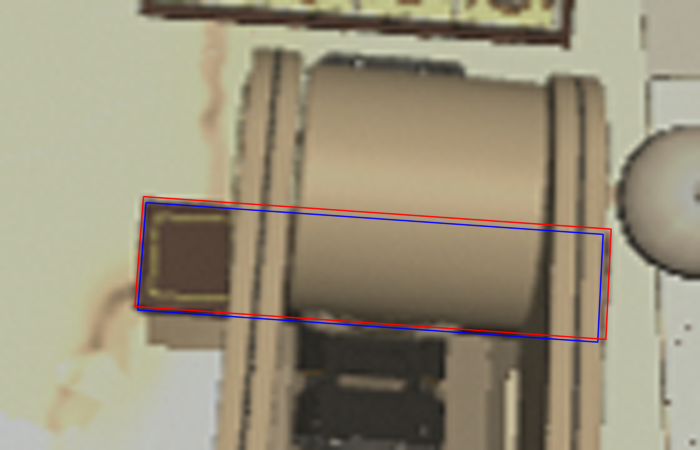

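View pics/l1_side.png

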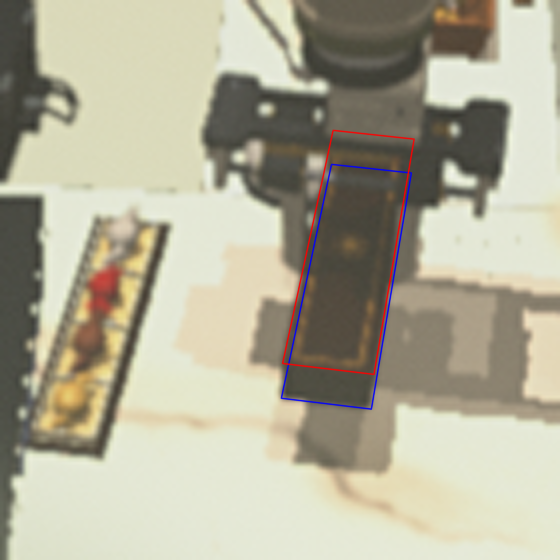

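```bash
python3 - <<'E'
from act import *
s=ctrl.get_state(); 
ctrl.move_straight([*BC,42],vel=150)
ctrl.move_straight([*BC,8],vel=80); s0=st("above")
z=8
while z>-14:
    z-=4 if z>-8 else 2
    ctrl.move_straight([*BC,z],vel=40); s=st()
    if s["wrist_force"][2]-s0["wrist_force"][2]>8: print("contact");break
im={n:viewer.snapshot(n) for n in("top","side")}
cv2.imwrite("pics/l2.png",cv2.resize(im["side"][150:270,250:370],None,fx=5,fy=5,interpolation=cv2.INTER_CUBIC))
E
```

```text
above t 47.9 p [669.2  -7.    7.3] w 56.8 F [ 0.6 -0.1 -0.4]
 t 48.15 p [669.8  -7.    4.1] w 56.6 F [-0.1 -0.5 -1.6]
 t 48.4 p [ 6.694e+02 -7.000e+00 -3.000e-01] w 56.8 F [ 0.5 -0.  -0.7]
 t 48.65 p [669.3  -6.9  -4.5] w 56.6 F [-0.3  0.3 -2.2]
 t 48.9 p [669.3  -7.   -8.5] w 57.0 F [ 0.7  0.2 -1.1]
 t 49.15 p [669.6  -7.  -10.1] w 57.0 F [-0.4  0.8 -0.8]
 t 49.4 p [669.5  -7.  -12.2] w 56.7 F [-0.5 -0.  -0.5]
 t 49.65 p [669.5  -7.  -14.2] w 57.0 F [ 0.2  0.5 -1.6]
```

View pics/l2.png

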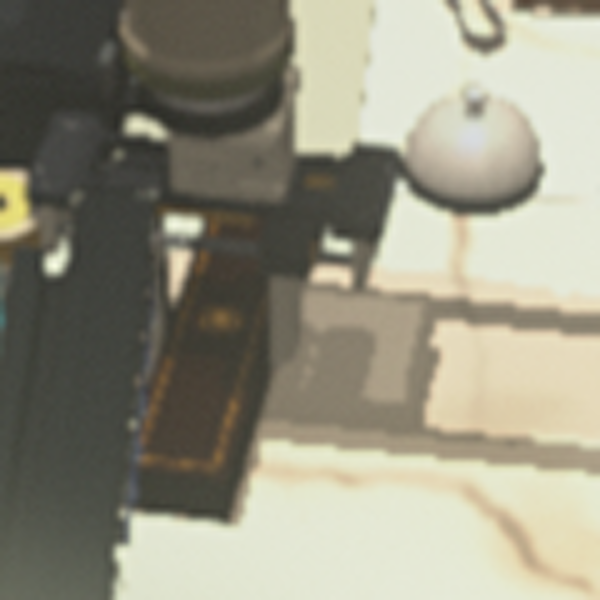

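```bash
python3 - <<'E'
from act import *
for z in(-15,-16):
    ctrl.move_straight([*BC,z],vel=20); s=st()
    if s["wrist_force"][2]>6: break
ctrl.command_gripper(80); st("rel")
ctrl.move_straight([*BC,60],vel=150)
p=[420,-200,150]; ctrl.move_to(p,down(best(p,BY))); st()
im={n:viewer.snapshot(n) for n in("top","side")}
from h import *
def poly(img,cam,c,yaw,w,l,z,col,S,o):
    q=np.array([[w/2,l/2],[w/2,-l/2],[-w/2,-l/2],[-w/2,l/2]]); ca,sa=np.cos(yaw),np.sin(yaw)
    q=q@np.array([[ca,sa],[-sa,ca]])+c
    p=w2px(cam,np.c_[q,np.full(4,z)]); cv2.polylines(img,[np.round((p-o+.5)*S*8).astype(int)],True,col,1,cv2.LINE_AA,3)
G=[]
for cam,o,wh in(("top",(285,190),(115,75)),("side",(250,170),(100,100))):
    g=cv2.resize(im[cam][o[1]:o[1]+wh[1],o[0]:o[0]+wh[0]],None,fx=6,fy=6,interpolation=cv2.INTER_CUBIC)
    cv2.imwrite(f"pics/f_{cam}.png",g)
    poly(g,cam,BC,BY,57,243,33,(0,0,255),6,np.array(o)); poly(g,cam,BC,BY,57,243,3,(255,0,0),6,np.array(o))
    cv2.imwrite(f"pics/fo_{cam}.png",g)
for n,z in(("lid",33),("tongs",9),("ribbon_gold",13),("carton_small",82)):
  for cam in("top","side"):
    for r in regions_of(cam,n)[:1]:
        c,a,l,rect=axis_of(r["region"],cam,z); print(n,cam,r["conf"],c.round(1),np.degrees(a).round(1),np.round(rect[0],1),np.round(rect[1],1),round(rect[2],1))
E
```

```text
t 50.0 p [670.   -7.  -14.8] w 56.9 F [ 0.7 -0.3 -1.3]
 t 50.25 p [670.   -7.  -14.8] w 56.9 F [-3.5 -1.1  7.6]
rel t 50.86 p [669.6  -7.  -16.1] w 80.1 F [-1.3 -0.4 -0.6]
 t 52.76 p [ 420.5 -199.6  149.7] w 80.3 F [-0.3  0.3 -0.1]
lid top 0.95 [665.9  -6.4] 84.7 [665.9  -6.1] [242.2  63. ] 84.9
lid side 0.76 [668.7  11.2] 86.3 [668.2   6.2] [273.8  64.9] 85.6
tongs side 0.47 [ 563.3 -406.5] 104.8 [ 575.7 -414.9] [ 42.6 246.9] 16.0
ribbon_gold top 0.77 [ 812.9 -107.1] 165.6 [ 813.6 -107. ] [62.4 71.5] 61.6
ribbon_gold side 0.91 [ 816.9 -112.1] 104.2 [ 816.5 -109.7] [64.  84.8] 10.7
carton_small top 0.87 [525.7 528.2] 71.4 [525.1 528.5] [75.7 40.8] 70.5
carton_small side 0.74 [531.4 565. ] 85.2 [531.6 564.7] [92.8 51.6] 78.0
```

View pics/fo_top.png

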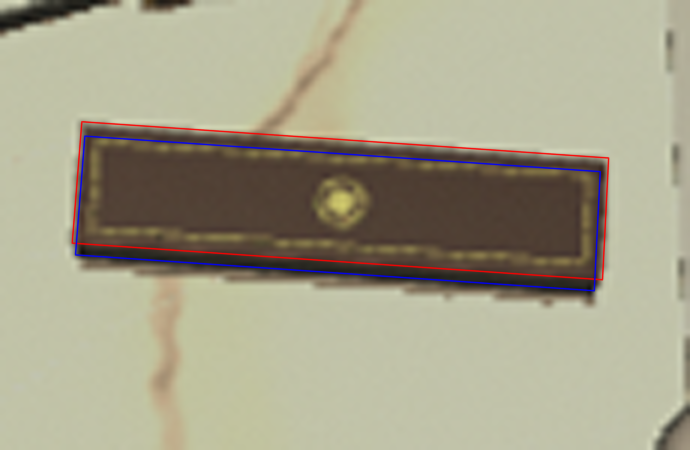

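View pics/fo_side.png

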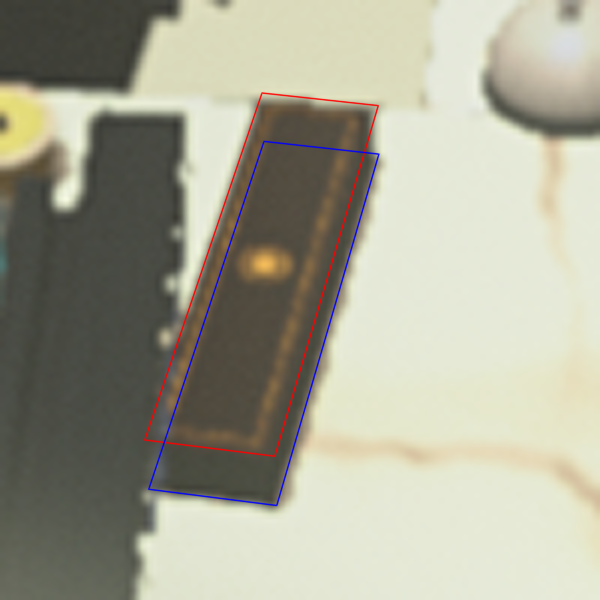

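View pics/f_side.png

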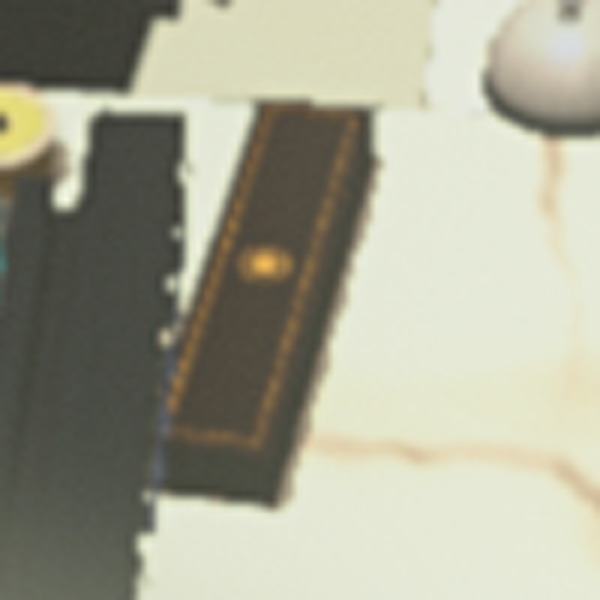

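```bash
python3 - <<'E'
from act import *
st(); print(ticket.hand_in())
E
```

```text
t 53.26 p [ 420.1 -199.9  149.9] w 80.1 F [-0.5  0.2  0.9]
the job is handed in; nothing more can be done
None
```

The box is packed and handed in at about 53 s of the 102 s allowed. From the left it holds gold, brown, red and silver, one to a compartment with the twists along the row. The lid is on and the robot is clear of everything.

**First grasp missed:** my first try at the gold praline closed on nothing. A slow descent until contact showed the fingers really end about 26 mm above the reported TCP, not at it as the description says. I corrected all heights for that. The four praline grips then read about 24 mm and the lid 57 mm, as expected.

**Pralines:** pictures taken before closing showed all four within their compartments and apparently flat. The gold one was turned a few degrees. I could not check them again once the lid was on.

**Lid:** it met nothing until its lower edge was about 3 mm up, which is the base board, and then pressed with about 8 N before I let go. After release, its long axis measured 84.7–86.3° against 84.4° for the box, about 2° at most against the 5° limit. The two cameras disagree by about 3 mm along x, so its offset from the box is only known to about 3 mm, against a 9 mm limit.

**Other things on the counter:** the ribbon spool and carton measured within about 2 mm of where they started. The tongs read within about 3 mm at the middle of their outline. Their region average moved about 9 mm, but I put that down to a thin, partly seen outline, since nothing came near them. The top camera never detected the tongs.

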